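# Lock the loaded lid dolly, release the empty one

### The arm

A 6-joint arm with a two-finger parallel gripper is mounted at the origin on a cart in front of the work surface, level with it; the furniture and walls round the work are solid. World frame = base frame: x ahead of the robot, y to its left, z up, the work surface at z = 0. Lengths are in mm, angles in rad, forces in N, time in s.
With the tool pointing down it reaches from about 350 to 975 mm from the base axis. Payload 7.1 kg.
Tool frame: the origin (TCP) lies on the centre line of the jaws, within the pads' length; the fingertips stand 17 mm ahead of it and the grasp point (between the pads) lies 2 mm behind it (tip_extent is the distance from the TCP to the fingertips, in mm); z points along the fingers, y is the line along which they close (so a half turn about z gives the same grasp; the last joint's range is limited). The gripper opens to 88 mm and grips with 3 to 60 N. Pads are 20 mm wide; open, the fingers measure 115 mm over their backs; the gripper's body (75 mm by 178 mm) begins 61 mm behind the grasp point.
Start: joints at [1.278, 0.423, 1.63, -0, 1.089, -0.019], TCP at [168.963, 601.711, 239.675] pointing down, gripper open.
Joint ranges: [-3, 3], [-0.9, 2.11], [0.09, 2.58], [-1.31, 4.45], [0.11, 2.69], [-2.54, 2.54]. Speed limits (rad/s): [2.39, 2.39, 3.01, 3.14, 3.14, 3.14].

### API

Orientations are given as a rotation vector (axis times angle).
In Python, from workcell import get_obs, get_image, camera_model, close_job, look_for, outline_of, pinpoint, tip_extent gives the robot as it stands.
- The arm moves only by the shell command python3 -m jog 'ROWS'. ROWS is text: rows parted by semicolons, each of 7 numbers parted by spaces: the shift along the tool's x, y, z as a fraction of full scale, then the turn, a rotation vector about the tool's x, y, z as a fraction of full scale, then the closure, from -1 (fully open) to 1 (shut). A call has 1 to 8 rows; each row is the pose to reach, as a shift and turn from the pose commanded when the call began, along the tool's axes at that moment; what a row does not reach only later rows make up. Full scale, the value 1, is 0.2 m for a shift and 30 degrees for a turn. A row lasts 1/10 s, in which the tool goes at most 50 mm and 8.59 degrees, less where a joint would pass 70% of its speed; a pose out of reach is approached as far as the arm can. A call with a number of a shift or a turn outside -1 to 1 is refused whole. A call with a gripper value outside its range is refused whole. The fingers move at their own pace and stop on an object; the grip force is fixed at half the most. Time passes only in rows, so rows that repeat a pose let the fingers close. It gives the time, the measured TCP pose, the force, the opening and the grip force at its end, in the units of the state.
- get_obs(): the state, without advancing time (a new reading comes with each control period).
- get_image(name): name is "side" or "top" or "wrist"; returns the picture (420x560x3 uint8, red, green, blue); there is no depth.
- camera_model(name): a dict with "fx", "fy", "cx", "cy" (pixels), "origin" and "orientation" of the camera in the world; the wrist camera has in their place "tool_from_camera" (4x4, takes a point from camera to tool coordinates, whose origin is the TCP and whose axes are the flange's). Camera axes: x right, y down, z forward; pixel columns grow to the right and rows downward; lengths in mm; the calibration is good to about 2 mm. A picture is of the moment at which its call begins: read the wrist's pose just before it. camera_model takes no time and is no camera call.
- close_job(): hands the job in; it is judged then, once.
Trained networks look in the newest picture that a camera, given by its name, has taken for a name from the list of things; names that differ only in an ending like _2 or _b are one class to them, and where a whole thing is asked for, a point or a joint stands for the part that bears it (a point fixed in the world has none). Each returns a list of dicts, best first, with "confidence" (0 to 1); they miss things now and then, are a little off and sometimes report something else, mostly with a low value. They report only what shows in the picture. A call takes as long as a camera call.
- look_for(target, camera): "xyz" ([x, y, z] in mm, in the coordinates of the camera as it stood for that picture, good to about 4 mm: the middle of the surface that is visible of it).
- outline_of(target, camera): "mask" (420x560 bool, what is visible of it).
- pinpoint(target, camera): "xyz" ([x, y, z] in mm, in the coordinates of the camera as it stood for that picture, good to about 4 mm: a listed point, or the origin of a listed thing).
The state is a dict: "t": time; "qpos": joint angles; "qvel": joint speeds; "joint_torque": joint torques, N m; "ee_pos": TCP position; "orientation": TCP orientation; "ft_force": force on the tool from outside, world axes, zero at the start; "moment": the same for the moment, N m; "width": finger opening in mm; "grasp_force": force on a finger pad.
Only numpy, scipy, OpenCV 4.12 (cv2) and the standard library are available. Lean on these libraries where they do the work, as an engineer would, in place of code of your own. Each camera call takes 0.05 s, during which the arm holds its last target. There are 200 camera calls.

### The job

Two small round dollies with red brake pedals stand on the bench. First push the raised pedal of the dolly that carries the stack of lids fully down to lock it; then flick the lowered pedal of the empty dolly fully up to release it. Leave the lids lying on their dolly as they are.

Things in the scene. Friction and masses are not known exactly. Their poses are not given: they have to be found in the camera images.
- lid_pedal: Red brake pedal of the loaded dolly; starts raised. Origin on the hinge, 50 mm up; y = hinge axis, -x runs out along the pedal (roughly to the robot), z square to its face. Red pad 42 to 82 mm out, 30 wide, 12 thick, centred on x. Level = fully down = locked; raised 0.6 rad (34 deg) = fully up = released (stops).
- empty_pedal: Red brake pedal, the same, of the empty dolly; starts lowered. Origin on the hinge, 50 mm up; y = hinge axis, -x runs out along the pedal (roughly to the robot), z square to its face. Red pad 42 to 82 mm out, 30 wide, 12 thick, centred on x. Level = fully down = locked; raised 0.6 rad (34 deg) = fully up = released (stops). No spring: friction (4 to 5 N at the pad) holds either pedal where left.
- lid_dolly: Loaded dolly: round grey tray, 136 mm across, on three castors, rim 58 mm and four stake posts 95 mm high, holding three cream lids. Origin at its centre on the table; the pedal hinge is 78 mm out along its -x. Fixed, as is the identical empty one; either may stand left or right.
- lid_top: Top one of the three loose cream moulded lids (112 mm across, 12 mm thick) stacked on the loaded dolly. Origin at the centre of its underside, 74 mm above the table; small bosses rise from it.

How it is judged:
By the outcome, as a careful person would: the job done as asked, in the order asked, and still so for the second after the job is handed in, with the robot touching nothing.
It also fails if it takes over 42 s, if anything falls off the work surface, if the arm or the gripper's body presses on something with over 40 N, if the wrist force passes 120 N, or if a joint passes its speed limit or range.

## Working session

There is one attempt and no reset: what is moved stays moved. The work goes in short steps, Python scripts to look and compute and a shell command to move; the robot and the scene stay as the last step left them, time stands still between calls to the robot, and variables do not carry over. Pictures are saved under pics/ and viewed, at most 10 in all, crops included, and the job is handed in when it is done.

```bash
ls; mkdir -p pics; cat > h.py <<'E'
import numpy as np,cv2
from scipy.spatial.transform import Rotation as R
from workcell import *
def cam(name):
    m=camera_model(name)
    if name=='wrist':
        o=get_obs();T=np.eye(4);T[:3,:3]=R.from_rotvec(o['orientation']).as_matrix();T[:3,3]=o['ee_pos']
        T=T@np.array(m['tool_from_camera']);return m,T
    T=np.eye(4);q=np.array(m['orientation'],float)
    T[:3,:3]=q if q.shape==(3,3) else R.from_rotvec(q).as_matrix()
    T[:3,3]=m['origin'];return m,T
def w(T,p): return (T[:3,:3]@np.array(p)+T[:3,3]).round(1)
def save(img,n): cv2.imwrite('pics/'+n,cv2.cvtColor(img,cv2.COLOR_RGB2BGR))
E
python3 - <<'E'
from h import *
o=get_obs();print(o['ee_pos'],R.from_rotvec(o['orientation']).as_matrix().round(3).tolist(),o['ft_force'])
ims=[]
for c in ['top','side']:
    m,T=cam(c);im=get_image(c);ims.append(im)
    print(c,m)
    for t in ['lid_pedal','empty_pedal','lid_dolly','lid_top']:
        print(t,'pin',[(w(T,d['xyz']),round(d['confidence'],2)) for d in pinpoint(t,c)][:3],'look',[(w(T,d['xyz']),round(d['confidence'],2)) for d in look_for(t,c)][:3])
save(ims[0],'top.png');save(ims[1],'side.png')
E
```

```text
pics
[168.82549303 601.22171037 238.89293025] [[-0.963, 0.27, -0.0], [0.27, 0.963, -0.001], [0.0, -0.002, -1.0]] [ 0.18440173 -0.71312943  0.07987582]
top {'fx': 476.46135021165196, 'fy': 476.46135021165196, 'cx': 275.91752669228333, 'cy': 212.50509533375777, 'origin': array([ 392.16471161,    1.22926893, 1152.37226806]), 'orientation': array([-2.13122661,  2.19391889, -0.13374442])}
lid_pedal pin [(array([489.7, 227.5,  52. ]), 0.82)] look []
empty_pedal pin [(array([ 516.5, -248. ,   50.6]), 0.96)] look [(array([ 468.1, -257.8,   58.1]), 0.88)]
lid_dolly pin [] look [(array([509.6, 221.9,  54.3]), 0.69)]
lid_top pin [(array([566.3, 236.6,  71. ]), 0.59)] look [(array([566.9, 240.4,  72.5]), 0.55)]
side {'fx': 464.49840634088497, 'fy': 464.49840634088497, 'cx': 276.6692781025299, 'cy': 214.36843775320597, 'origin': array([  17.71002625, -955.6900548 ,  621.11647789]), 'orientation': array([-1.9891791 ,  0.51204058, -0.31957688])}
lid_pedal pin [(array([481.9, 230.3,  46.3]), 0.63)] look [(array([429.1, 216.2,  77.7]), 0.47)]
empty_pedal pin [(array([ 516.6, -243.8,   54.2]), 0.82)] look [(array([ 464.8, -261.7,   63.3]), 0.81)]
lid_dolly pin [(array([560.1, 234.8,  -0.9]), 0.97)] look [(array([514.1, 205.5,  54.4]), 0.82)]
lid_top pin [(array([560.5, 231.5,  71.5]), 0.82)] look [(array([555.2, 234.6,  73.5]), 0.96)]
```

View pics/top.png

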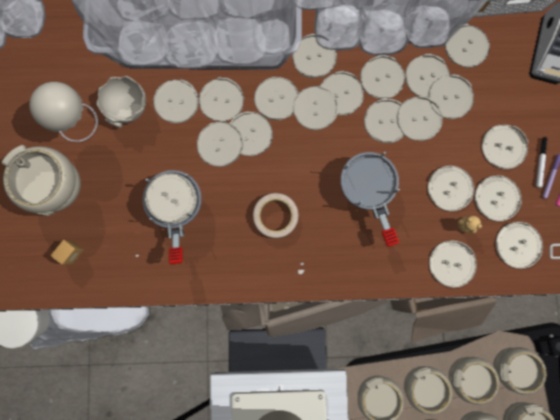

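View pics/side.png

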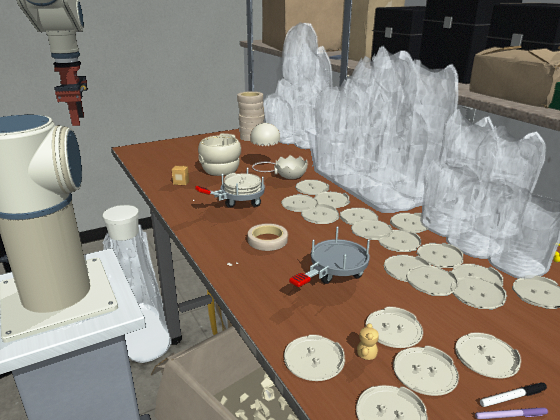

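The top view shows the loaded dolly at about (172,198) with its red pad at (177,256), and the empty dolly at (369,181) with its pad at (390,237). In the side view the loaded pedal is raised and the empty one level. I'll measure the pads by back-projection.

```bash
cat >> h.py <<'E'
def bp(m,T,uv,z):
    d=T[:3,:3]@np.array([(uv[0]-m['cx'])/m['fx'],(uv[1]-m['cy'])/m['fy'],1]);return (T[:3,3]+d*(z-T[2,3])/d[2]).round(1)
def red(im,box):
    h=cv2.cvtColor(im,cv2.COLOR_RGB2HSV);a=im.astype(int)
    k=(a[...,0]>110)&(a[...,1]<60)&(a[...,2]<60);n=np.zeros_like(k);x0,y0,x1,y1=box;n[y0:y1,x0:x1]=k[y0:y1,x0:x1];return n
E
python3 - <<'E'
from h import *
for c,boxes in [('top',[(160,230,195,275,85),(370,215,410,255,52)]),('side',[(185,175,215,200,85),(280,265,318,295,52)])]:
    m,T=cam(c);im=cv2.cvtColor(cv2.imread(f'pics/{c}.png'),cv2.COLOR_BGR2RGB)
    for b in boxes:
        k=red(im,b[:4]);p=np.argwhere(k)[:,::-1];r=cv2.minAreaRect(p.astype(np.float32))
        print(c,len(p),p.mean(0),bp(m,T,p.mean(0),b[4]),[bp(m,T,q,b[4])[:2].tolist() for q in cv2.boxPoints(r)])
    for t in ['lid_dolly','empty_pedal']:
        print(t,[(w(T,d['xyz']),round(d['confidence'],2)) for d in pinpoint(t,c)][:3])
    if c=='top':
        im_=get_image('top')
        g=cv2.medianBlur(cv2.cvtColor(im_,cv2.COLOR_RGB2GRAY),3)
        C=cv2.HoughCircles(g,cv2.HOUGH_GRADIENT,1,60,param1=100,param2=20,minRadius=25,maxRadius=33)
        for x in C[0]:
            if 130<x[1]<220 and (140<x[0]<200 or 340<x[0]<400): print(x,bp(m,T,x[:2],58))
E
```

```text
top 259 [175.34362934 255.44401544] [429.  220.9  85. ] [[450.6, 237.2], [449.6, 203.7], [409.6, 204.0], [410.5, 237.3]]
top 227 [390.37004405 236.97356828] [ 458.3 -269.4   52. ] [[474.2, -248.6], [484.0, -277.4], [443.5, -290.1], [433.8, -261.4]]
lid_dolly []
empty_pedal [(array([ 516.5, -248. ,   50.6]), 0.96)]
[369.5 179.5  29.1] [ 593.5 -226.9   58. ]
[173.5 198.5  28. ] [561.7 230.2  58. ]
side 72 [201.91666667 189.72222222] [421.5 209.2  85. ] [[401.4, 221.1], [418.6, 253.9], [443.5, 199.0], [426.2, 168.3]]
side 172 [299.29069767 279.70348837] [ 458.  -264.3   52. ] [[439.0, -247.6], [491.2, -236.7], [478.8, -278.6], [428.9, -287.8]]
lid_dolly [(array([560.1, 234.8,  -0.9]), 0.97)]
empty_pedal [(array([ 516.6, -243.8,   54.2]), 0.82)]
```

```bash
cat >> h.py <<'E'
def go(target,yaw):  # rows' fractions to bring the TCP to target, tool down, tool y along pedal y
    o=get_obs();Rc=R.from_rotvec(o['orientation']);s=np.sin(yaw);c=np.cos(yaw)
    Rt=R.from_matrix(np.array([[-c,-s,0],[-s,c,0],[0,0,-1]]).T.T)
    Rt=R.from_matrix(np.column_stack([[-c,-s,0],[-s,c,0],[0,0,-1]]))
    print('shift',(Rc.inv().apply(np.array(target)-o['ee_pos'])/200).round(3),'turn',(np.degrees((Rc.inv()*Rt).as_rotvec())/30).round(3),'F',np.round(o['ft_force'],1))
E
python3 -m jog '-0.9 -0.74 0 0 0 -0.68 1;-0.9 -0.74 0 0 0 -0.68 1;-0.9 -0.74 0 0 0 -0.68 1;-0.9 -0.74 0 0 0 -0.68 1;-0.9 -0.74 0 0 0 -0.68 1;-0.9 -0.74 0 0 0 -0.68 1;-0.9 -0.74 0 0 0 -0.68 1'
python3 -c "
from h import *
go([432,221,150],.083)"
```

```text
t: 1.85
ee_pos: [302.8, 410.3, 240.0]
orientation: [-0.126, 3.139, 0.001]
ft_force: [-0.6, 0.1, 0.2]
width: 35.6
grasp_force: 0.0
shift [-0.568 -0.996  0.449] turn [ 0.001  0.001 -0.005] F [-0.6  0.1  0.2]
```

```bash
python3 -m jog '-0.57 -1 0.2 0 0 0 1;-0.57 -1 0.2 0 0 0 1;-0.57 -1 0.45 0 0 0 1;-0.57 -1 0.45 0 0 0 1;-0.57 -1 0.45 0 0 0 1;-0.57 -1 0.45 0 0 0 1;-0.57 -1 0.45 0 0 0 1;-0.57 -1 0.45 0 0 0 1'
python3 - <<'E'
from h import *
go([432,221,108],.083)
m,T=cam('wrist');im=get_image('wrist');save(im,'w1.png')
for t in ['lid_pedal','lid_dolly','lid_top']:
    print(t,'pin',[(w(T,d['xyz']),round(d['confidence'],2)) for d in pinpoint(t,'wrist')][:3],'look',[(w(T,d['xyz']),round(d['confidence'],2)) for d in look_for(t,'wrist')][:3])
E
```

```text
t: 2.65
ee_pos: [432.3, 222.1, 150.1]
orientation: [-0.131, 3.138, 0.001]
ft_force: [-0.2, 0.1, 0.7]
width: 0.3
grasp_force: 0.0
shift [ 0.002 -0.006  0.211] turn [0.001 0.001 0.001] F [-0.2  0.1  0.7]
lid_pedal pin [] look [(array([418.2, 224.7,  91.5]), 0.68)]
lid_dolly pin [] look [(array([418.7, 220.8,  90.8]), 0.79)]
lid_top pin [(array([561.1, 236.6,  75. ]), 0.8)] look [(array([546.2, 230. ,  78.1]), 0.57)]
```

View pics/w1.png

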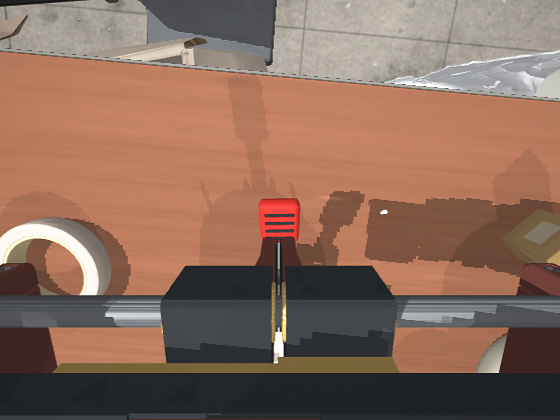

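Wrist view: red pad at (280,218), laterally in line with the closed fingers (col 278). I'll press straight down at x≈426.

```bash
python3 -m jog '0.03 -0.005 0.15 0 0 0 1;0.03 -0.005 0.22 0 0 0 1;0.03 -0.005 0.26 0 0 0 1;0.03 -0.005 0.30 0 0 0 1;0.03 -0.005 0.33 0 0 0 1;0.03 -0.005 0.36 0 0 0 1;0.03 -0.005 0.37 0 0 0 1;0.03 -0.005 0.37 0 0 0 1'
```

```text
t: 3.8
ee_pos: [426.5, 219.1, 75.5]
orientation: [-0.129, 3.139, 0.0]
ft_force: [0.8, 0.2, -0.1]
width: 0.1
grasp_force: 0.0
```

```bash
python3 -m jog '0 0 0.01 0 0 0 1;0 0 0.02 0 0 0 1;0 0 0.03 0 0 0 1;0 0 0.03 0 0 0 1'
python3 - <<'E'
from h import *
im=get_image('side');save(cv2.resize(im[150:240,150:300],None,fx=5,fy=5,interpolation=cv2.INTER_CUBIC),'s2.png')
E
```

```text
t: 4.2
ee_pos: [426.6, 219.3, 72.3]
orientation: [-0.129, 3.138, 0.001]
ft_force: [-10.6, -3.7, 41.5]
width: 0.4
grasp_force: 20.5
```

View pics/s2.png

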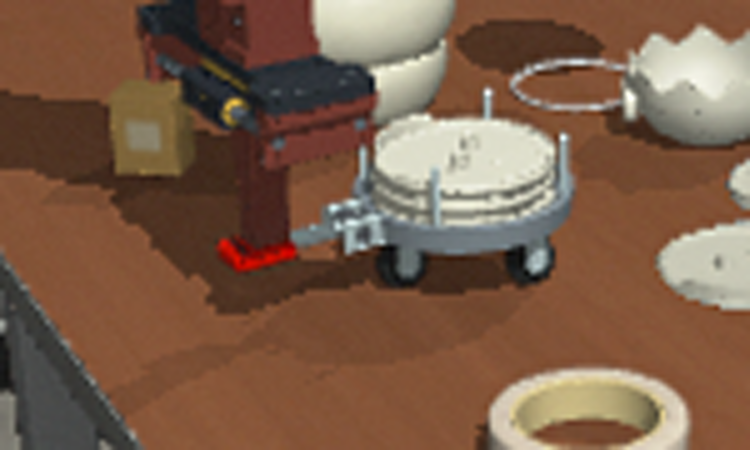

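The crop shows the pedal lying level under the finger (pad at about (258,252)), with the lids undisturbed. The 41 N reading means it is on its stop. Next I lift and cross to the empty dolly.

```bash
python3 -m jog '0 0 -0.2 0 0 0 1;0 0 -0.5 0 0 0 1;0 0 -0.5 0 0 0 1;0 -1 -0.5 0 0 0 -0.1;0 -1 -0.5 0 0 0 -0.1;0 -1 -0.5 0 0 0 -0.1;0 -1 -0.5 0 0 0 -0.1;0 -1 -0.5 0 0 0 -0.1'
python3 -c "
from h import *
go([458,-268,150],.295)"
```

```text
t: 5.05
ee_pos: [443.1, 15.0, 169.4]
orientation: [-0.119, 3.139, -0.002]
ft_force: [-0.0, 0.2, -0.5]
width: 37.0
grasp_force: 0.0
shift [ 0.033 -1.416  0.098] turn [-0.002  0.001 -0.419] F [-0.   0.2 -0.5]
```

```bash
python3 -m jog '0.02 -1 0 0 0 -0.42 -0.4;0.02 -1 0 0 0 -0.42 -0.4;0.02 -1 0 0 0 -0.42 -0.4;0.02 -1 0 0 0 -0.42 -0.4;0.02 -1 0 0 0 -0.42 -0.4;0.02 -1 0 0 0 -0.42 -0.4'
python3 -c "
from h import *
go([458,-268,150],.295)"
```

```text
t: 5.65
ee_pos: [455.3, -180.6, 169.1]
orientation: [0.469, -3.106, -0.0]
ft_force: [-0.5, 0.9, 0.5]
width: 61.4
grasp_force: 0.0
shift [ 0.116 -0.422  0.096] turn [ 0.001 -0.     0.009] F [-0.5  0.9  0.5]
```

```bash
python3 -m jog '0.12 -0.42 0.1 0 0 0 -0.4;0.12 -0.42 0.1 0 0 0 -0.4;0.12 -0.42 0.1 0 0 0 -0.4;0.12 -0.42 0.1 0 0 0 -0.4'
python3 - <<'E'
from h import *
m,T=cam('wrist');im=get_image('wrist');save(im,'w2.png');o=get_obs();print(o['ee_pos'],o['qvel'])
print('pin',[(w(T,d['xyz']),d['confidence']) for d in pinpoint('empty_pedal','wrist')],'look',[(w(T,d['xyz']),d['confidence']) for d in look_for('empty_pedal','wrist')])
k=red(im,(100,0,460,420));p=np.argwhere(k)[:,::-1]
print(len(p),[bp(m,T,q,56).tolist() for q in cv2.boxPoints(cv2.minAreaRect(p.astype(np.float32)))])
go([458,-268,50],.295)
E
```

```text
t: 6.05
ee_pos: [457.2, -265.6, 149.0]
orientation: [0.473, -3.105, -0.002]
ft_force: [0.2, 1.0, -0.5]
width: 61.2
grasp_force: 0.0
[ 457.16808736 -265.21669901  149.23020963] [ 0.00975944 -0.01311717  0.00451352 -0.0006667  -0.00109531 -0.00666682]
pin [(array([ 512.9, -247.8,   48.5]), 0.72)] look []
1264 [[441.8, -287.2, 56.0], [433.0, -258.8, 56.0], [471.3, -246.3, 56.0], [480.5, -275.8, 56.0]]
shift [ 0.001 -0.014  0.498] turn [ 0.001 -0.001  0.017] F [0.  0.2 0.4]
```

View pics/w2.png

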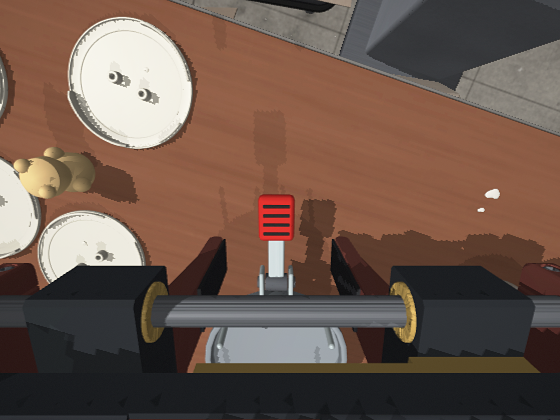

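Wrist view: red pad at (277,218), centred between the open fingers (cols 225–335). Its centre measures (457,−267), which agrees with the top view. I'll descend and close on it.

```bash
python3 -m jog '0 -0.007 0.2 0 0 0.017 -0.4;0 -0.007 0.4 0 0 0.017 -0.4;0 -0.007 0.5 0 0 0.017 -0.4;0 -0.007 0.5 0 0 0.017 -0.4'; python3 -m jog '0 0 0 0 0 0 1;0 0 0 0 0 0 1;0 0 0 0 0 0 1;0 0 0 0 0 0 1;0 0 0 0 0 0 1;0 0 0 0 0 0 1'
```

```text
t: 6.6
ee_pos: [456.2, -266.2, 47.5]
orientation: [0.461, -3.104, -0.005]
ft_force: [0.3, -0.1, 0.3]
width: 61.3
grasp_force: 0.0
t: 7.2
ee_pos: [457.9, -267.7, 50.4]
orientation: [-0.457, 3.108, 0.002]
ft_force: [1.0, 6.6, 4.8]
width: 29.9
grasp_force: 29.9
```

```bash
python3 -m jog '-0.003 0 -0.046 0 0 0 1;-0.014 0 -0.092 0 0 0 1;-0.031 0 -0.135 0 0 0 1;-0.054 0 -0.175 0 0 0 1;-0.063 0 -0.19 0 0 0 1;-0.063 0 -0.19 0 0 0 1'
python3 - <<'E'
from h import *
im=get_image('side');save(cv2.resize(im[200:320,240:400],None,fx=4.5,fy=4.5,interpolation=cv2.INTER_CUBIC),'s3.png')
E
```

```text
t: 7.8
ee_pos: [469.3, -264.1, 88.1]
orientation: [0.459, -3.107, -0.002]
ft_force: [-2.2, 6.2, 1.2]
width: 29.8
grasp_force: 30.0
```

View pics/s3.png

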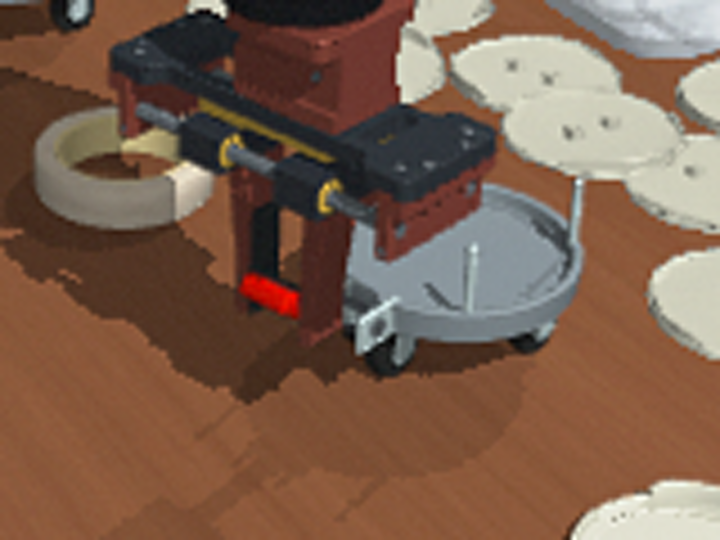

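The pad (at about (270,294) in the crop) has come up with the fingers, but there is no stop force yet. I'll lift a little more until it resists.

```bash
python3 -m jog '-0.008 0 -0.012 0 0 0 1;-0.016 0 -0.024 0 0 0 1;-0.016 0 -0.024 0 0 0 1'
```

```text
t: 8.15
ee_pos: [470.7, -263.5, 90.5]
orientation: [0.459, -3.104, -0.003]
ft_force: [-2.9, -1.6, -23.9]
width: 29.7
grasp_force: 30.0
```

```bash
python3 -m jog '-0.008 0 -0.015 0 0 0 1;-0.016 0 -0.03 0 0 0 1;-0.016 0 -0.03 0 0 0 1'
```

```text
t: 8.45
ee_pos: [473.0, -262.7, 95.2]
orientation: [0.459, -3.102, -0.004]
ft_force: [-3.0, -5.7, -35.0]
width: 29.4
grasp_force: 30.0
```

It is on the upper stop: −35 N, with the grip slipping. I'll release, retreat up and away, and check both pedals.

```bash
python3 -m jog '0 0 0 0 0 0 -0.5;0 0 0 0 0 0 -0.5;0 0 0 0 0 0 -0.5;0 0 0 0 0 0 -0.5'; python3 -m jog '0 0 -0.2 0 0 0 -0.5;0 0 -0.4 0 0 0 -0.5;0 0 -0.6 0 0 0 -0.5;0.2 0.6 -0.6 0 0 0 -0.5;0.2 0.9 -0.6 0 0 0 -0.5;0.2 0.9 -0.6 0 0 0 -0.5;0.2 0.9 -0.6 0 0 0 -0.5;0.2 0.9 -0.6 0 0 0 -0.5'
python3 - <<'E'
from h import *
im=get_image('side');a=cv2.resize(im[150:240,170:290],None,fx=5,fy=5,interpolation=cv2.INTER_CUBIC);b=cv2.resize(im[220:310,260:380],None,fx=5,fy=5,interpolation=cv2.INTER_CUBIC)
save(cv2.resize(np.vstack([a,b]),None,fx=.66,fy=.66),'s4.png')
t=get_image('top');save(t,'t4.png');m,T=cam('top')
for b_,z in [((150,225,200,280),52),((365,205,415,260),85)]:
    p=np.argwhere(red(t,b_))[:,::-1];print(len(p),bp(m,T,p.mean(0),z))
E
```

```text
t: 8.85
ee_pos: [477.2, -263.7, 99.8]
orientation: [-0.459, 3.105, -0.003]
ft_force: [-0.2, 0.6, -0.6]
width: 58.1
grasp_force: 0.0
t: 9.65
ee_pos: [383.4, -99.6, 218.9]
orientation: [0.463, -3.107, -0.001]
ft_force: [-0.4, 0.5, -0.4]
width: 65.6
grasp_force: 0.0
6 [439.6 226.5  52. ]
207 [ 468.9 -266.9   85. ]
```

View pics/s4.png

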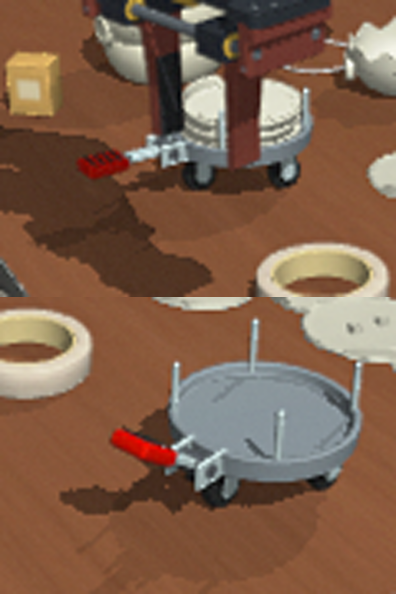

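View pics/t4.png

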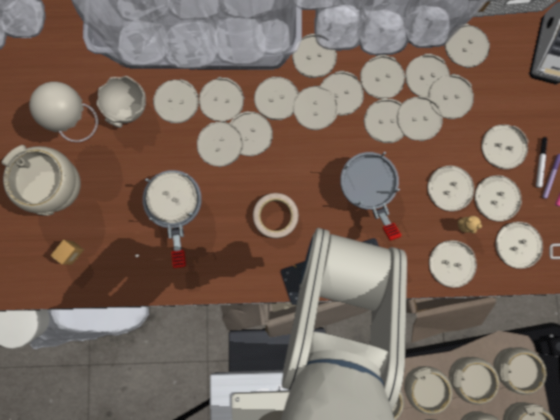

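The loaded dolly's pedal is level at about (103,163) in the side crop and its lids are in place. The empty dolly's pedal is up at (143,446), its pad about 53 mm out from the hinge horizontally (about 51 expected at full raise). The arm is clear of both.

```bash
python3 -c "
from workcell import *
print(close_job())"
```

```text
the job is handed in; nothing more can be done
None
```

The loaded dolly's pedal was pushed fully down first, then the empty dolly's pedal was raised fully up, both to their stops; the lids stayed in place, and I handed the job in at about 10 s with the arm clear.

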